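# Hang the spice ledge on the slotted rack and lock it

### The arm

A 6-joint arm with a two-finger parallel gripper is mounted at the origin on a cart in front of the work surface, level with it; the furniture and walls round the work are solid. World frame = base frame: x ahead of the robot, y to its left, z up, the work surface at z = 0. Lengths are in m, angles in rad, forces in N, time in s.
With the tool pointing down it reaches from about 0.275 to 0.725 m from the base axis. Payload 15.9 kg.
Tool frame: the origin (TCP) lies between the finger pads; the fingertips stand 22 mm ahead of it and the grasp point (between the pads) lies 3 mm ahead of it; z points along the fingers, y is the line along which they close (so a half turn about z gives the same grasp; the last joint's range is limited). The gripper opens to 85 mm and grips with 20 to 120 N. Pads are 22 mm wide; open, the fingers measure 114 mm over their backs; the gripper's body (76 mm by 85 mm) begins 54 mm behind the grasp point. The pads swing forward as they close: fully open they stand 13 mm farther back than shut.
Start: joints at [-1.128, 0.213, -0.034, 1.323, 0, 1.571], TCP at [0.214, -0.452, 0.253] pointing down, gripper open.
Joint ranges: [-2.98, 2.98], [-0.74, 1.72], [-1.14, 1.35], [-2.1, 2.04], [-1.57, 1.44], [-3.14, 3.14]. Speed limits (rad/s): [1.89, 1.89, 2.39, 2.57, 3.14, 3.14].

### API

Orientations are given as a unit quaternion [x, y, z, w].
In Python, from bench import ctrl gives the robot as it stands.
- The arm moves only by the shell command python3 -m jog 'ROWS' [FORCE]. ROWS is JSON, a list of rows, each a list of 7 numbers: the closure, from 0 (fully open) to 1 (shut), then the shift along the world's x, y, z scaled (see below), then the turn, a rotation vector about the world's x, y, z scaled (see below). A call has exactly 8 rows; each row shifts and turns the commanded pose from where the row before left it; what a row does not reach is not made up. The controller multiplies each number of a shift by 2.5 cm and each number of a turn by 4 degrees. A row lasts 1/10 s, in which the tool goes at most 50 mm and 8.59 degrees, less where a joint would pass 70% of its speed; a pose out of reach is approached as far as the arm can. A call with a number of a shift or a turn outside -1 to 1 is refused whole. A call with a gripper value outside its range is refused whole. The fingers move at their own pace and stop on an object; FORCE is the grip in N (left out, the last holds). Time passes only in rows, so rows that do not move let the fingers close, or fill a call up. It gives the time, the measured TCP pose, the force, the opening and the grip force at its end, in the units of the state.
- ctrl.observe(): the state, without advancing time (a new reading comes with each control period).
- ctrl.read_camera(name): name is "scene" or "top" or "wrist"; returns a dict with "image" (420x560x3 uint8, red, green, blue), "z_map" (420x560 float32, m along the optical axis (not along the pixel's ray), 0 where there is no reading), "fx", "fy", "cx", "cy" (pixels), "position" and "orientation" of the camera in the world; the wrist camera has in their place "mount" (4x4, takes a point from camera to tool coordinates, whose origin is the TCP and whose axes are the flange's). Camera axes: x right, y down, z forward; pixel columns grow to the right and rows downward; lengths in m; the calibration is good to about 2 mm. The wrist camera is an equidistant fisheye: a pixel r from the principal point sees the ray r / f radians off the axis. A picture is of the moment at which its call begins: read the wrist's pose just before it.
- ctrl.sign_off(): hands the job in; it is judged then, once.
The state is a dict: "time": time; "joints": joint angles; "joint_vel": joint speeds; "tau": joint torques, N m; "position": TCP position; "orientation": TCP orientation; "wrist_force": force on the tool from outside, world axes, zero at the start; "torque": the same for the moment, N m; "opening": finger opening in m; "gripper_force": force on a finger pad.
Only numpy, scipy, OpenCV 4.12 (cv2) and the standard library are available. Lean on these libraries where they do the work, as an engineer would, in place of code of your own. Each camera call takes 0.05 s, during which the arm holds its last target. There are 200 camera calls.

### The job

Hang the small two-bay wooden ledge on the slotted steel upright of the spice rack: put both hooks on its back plate into the two slots, let it down, and press it down until it is fully home and the spring catch has snapped back out over it. Leave it hanging level and let go of it, and do not disturb the salt shaker, pepper mill or spice jar that stand around.

Things in the scene. Friction and masses are not known exactly. Their poses are not given: they have to be found in the camera images.
- ledge: Loose two-bay ledge, 0.2 to 0.42 kg, standing on the bar top: wooden board 90 (x) x 140 (y) x 9 mm, rims to 26 mm height, steel back plate 6 mm thick (x 39 to 45 mm) to 84 mm height with a window at its foot (28 mm wide, 9 to 30 mm high). Origin: centre of the board's underside; z up, +x to its back plate (away from the robot at yaw 0), y along its width.
- ledge_grip (a point): Point in the ledge's middle wooden divider, which is its handle: 14 mm thick (y), 78 mm long (x = -39 to +39 mm), from the board up to 80 mm above the ledge's underside. The point is 60 mm above the underside, over the ledge's origin; axes as the ledge's. On each side of the divider is an empty bay 58 mm wide.
- ledge_hooks (a point): Midway between the ledge's two hooks, on the back plate's rear face (x = 45, y = 0, z = 58 mm in the ledge's frame; axes as the ledge's). Hooks at y = -45 and +45 mm, each 10 mm wide: a neck 7.5 mm long in x, from 0 to 12 mm above this point, then a downturned tongue 6 mm thick (x = 7.5 to 13.5 mm from here) reaching from 12 mm above to 24 mm below it.
- rack: Fixed spice rack: wooden foot 170 wide, 15 mm high (x -85 to +35 mm), slotted steel upright 150 wide, 6 mm thick, and a wooden top shelf 170 mm wide at 300 to 314 mm height that overhangs to x = -80 mm: a gripper held straight down hits it, so tilt the tool back to the robot by 35 to 40 degrees. Origin: on the bar top below the upright's front face, middle; z up, +x to its back.
- rack_slots (a point): Midway between the lower edges of the upright's two slots, on its front face, 118 mm above the bar top; axes as the rack's. Slots at y = -45 and +45 mm, each 16 mm wide and 50 mm high. The hooks pass straight in (+x) with the ledge 24 to 38 mm above its final height (aim at 31), clear of the catch; then the ledge goes straight down until the necks rest on these edges.
- rack_seat (a point): Where the ledge's origin lies when fully home: 60 mm above the bar top, 45.5 mm in front of the upright's front face, in the middle. Axes as the rack's; the hung ledge has the same axes. There is about 1.5 mm of play to the front and 3 mm to each side.
- rack_catch (a joint): Sprung steel wedge 20 mm wide, sloping above, flat below, 6 mm out of the upright's middle at 71 to 81 mm above the bar top. 0 = out; to 0.008 m as it is pushed in. A let-down ledge rests on it about 19 mm too high: a press of 4 to 12 N beyond the ledge's weight forces it past the slope, then it goes easily to its seat and the catch snaps out through the window over the board.
- salt_shaker: Bystander, loose: glass salt shaker with a metal top, 44 mm in diameter, 90 mm high. Origin: centre of its underside.
- pepper_mill: Bystander, loose: dark wooden pepper mill, 58 mm in diameter, 160 mm high. Origin: centre of its underside.
- spice_jar: Bystander, loose: glass spice jar with a screw cap, 45 mm in diameter, 106 mm high. Origin: centre of its underside.

How it is judged:
By the outcome, as a careful person would: the job done as asked, in the order asked, and still so for the second after the job is handed in, with the robot touching nothing.
It also fails if it takes over 50 s, if anything falls off the work surface, if the arm or the gripper's body presses on something with over 40 N, if the wrist force passes 120 N, or if a joint passes its speed limit or range.

## Working session

There is one attempt and no reset: what is moved stays moved. The work goes in short steps, Python scripts to look and compute and a shell command to move; the robot and the scene stay as the last step left them, time stands still between calls to the robot, and variables do not carry over. Pictures are saved under pics/ and viewed, at most 10 in all, crops included, and the job is handed in when it is done.

```bash
ls; mkdir -p pics; cat > h.py <<'E'
import numpy as np, cv2
from scipy.spatial.transform import Rotation as R
from bench import ctrl
def cloud(c):
    z=c["z_map"]; v,u=np.mgrid[:z.shape[0],:z.shape[1]]
    p=np.stack([(u-c["cx"])/c["fx"]*z,(v-c["cy"])/c["fy"]*z,z],-1)
    w=p@R.from_quat(c["orientation"]).as_matrix().T+np.array(c["position"]); w[z==0]=np.nan
    return w
E
python3 - <<'E'
from h import *
s=ctrl.observe(); print({k:np.round(v,3) for k,v in s.items()})
ims=[]
for n in("scene","top"):
    c=ctrl.read_camera(n); np.savez(f"{n}.npz",w=cloud(c),image=c["image"]); ims.append(c["image"][...,::-1]); print(n,np.round(c["position"],3),R.from_quat(c["orientation"]).as_matrix()[:,2].round(2))
    cv2.imwrite(f"pics/{n}.png",ims[-1])
E
```

```text
pics
{'time': np.float64(0.0), 'joints': array([-1.128,  0.213, -0.035,  1.324,  0.   ,  1.571]), 'joint_vel': array([ 0.002, -0.001,  0.   ,  0.001, -0.   , -0.   ]), 'tau': array([ 0.0000e+00, -6.8616e+01,  4.8712e+01,  1.7000e-02,  0.0000e+00,
        0.0000e+00]), 'position': array([ 0.214, -0.451,  0.253]), 'orientation': array([ 0.976,  0.22 , -0.   , -0.001]), 'wrist_force': array([ 0.454, -0.301,  0.16 ]), 'torque': array([0.003, 0.002, 0.027]), 'gripper_force': np.float64(0.0), 'opening': np.float64(0.086)}
scene [-0.525 -0.584  0.684] [ 0.8   0.44 -0.42]
top [ 0.274 -0.008  1.141] [ 0.29 -0.01 -0.96]
```

View pics/scene.png

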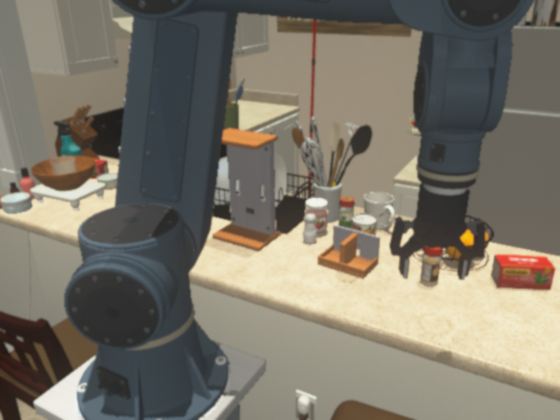

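View pics/top.png

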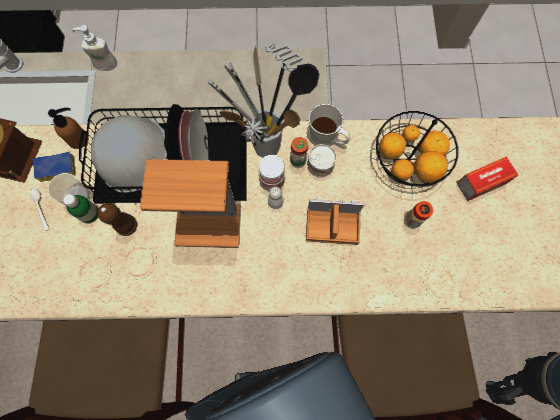

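The scene image shows the ledge at about (348,252), the rack at (248,190) and the gripper over the jar at (430,265). The top image shows the ledge at (333,222), divider at (335,218), back plate at the top edge (336,205). The rack's shelf is at (185,185) and its foot at (208,225). The salt shaker is at (276,197), the pepper mill at (118,220) and the spice jar at (420,213).

```bash
python3 - <<'E'
from h import *
d=np.load("top.npz");w=d["w"];im=d["image"].astype(int)
def reg(u0,u1,v0,v1,z0,z1,name):
    p=w[v0:v1,u0:u1].reshape(-1,3); p=p[(p[:,2]>z0)&(p[:,2]<z1)]
    r=cv2.minAreaRect((p[:,:2]*1000).astype(np.float32))
    print(name,len(p),"med",np.median(p,0).round(4),"rect",np.round(r[0],1),np.round(r[1],1),round(r[2],2)); return p
reg(295,372,190,255,.003,.1,"ledge all")
reg(295,372,190,255,.003,.022,"board")
reg(295,372,190,255,.02,.03,"rims")
p=reg(295,372,190,255,.07,.095,"tops")
x=w[190:255,295:372]
reg(327,342,207,240,.07,.09,"divider")
reg(130,250,150,220,.29,.33,"shelf")
reg(165,250,205,255,.006,.03,"foot")
reg(266,285,182,210,.06,.12,"salt")
reg(90,140,195,240,.08,.2,"mill")
reg(405,436,198,232,.08,.13,"jar")
reg(150,440,150,260,-.02,.005,"table")
# neighbours higher than .03 in the work area
q=w[100:260,60:460].reshape(-1,3)
s=np.load("scene.npz")["w"]
def reg2(u0,u1,v0,v1,f,name):
    p=s[v0:v1,u0:u1].reshape(-1,3); p=p[f(p)]
    print(name,len(p),np.median(p,0).round(4)); return p
p=reg2(228,274,145,228,lambda p:(p[:,2]>.05)&(p[:,2]<.28),"upright")
print(p.min(0),p.max(0)); l=cv2.fitLine((p[:,:2]).astype(np.float32),cv2.DIST_HUBER,0,.01,.01).ravel(); print(l,np.degrees(np.arctan2(-l[0],l[1])))
p=reg2(315,385,225,278,lambda p:(p[:,2]>.035)&(p[:,2]<.09),"ledgeplate")
E
```

```text
ledge all 2808 med [ 0.5887 -0.1541  0.0118] rect [ 594.4 -162.7] [210.6 180.1] 89.04
board 1799 med [ 0.5799 -0.1517  0.0092] rect [ 594.4 -162.7] [210.6 180.1] 89.04
rims 297 med [ 0.5492 -0.1533  0.0263] rect [ 578.  -157.4] [138.9  86.9] 84.93
tops 417 med [ 0.6164 -0.1575  0.0815] rect [ 614.9 -154.2] [110.5 111.5] 45.85
divider 166 med [ 0.575  -0.1572  0.0807] rect [ 577.1 -157.7] [14.3 71.3] 84.79
shelf 4373 med [0.5861 0.1746 0.3152] rect [589.4 175.6] [170.1 110.9] 87.43
foot 2176 med [0.5733 0.1735 0.0162] rect [579.6 176.7] [123.4 222.4] 0.45
salt 198 med [ 0.6509 -0.0057  0.0832] rect [662.2  -3.5] [54.5 34.2] 8.98
mill 441 med [0.5841 0.3886 0.1415] rect [589.7 395.8] [47.9 46.8] 8.99
jar 308 med [ 0.5901 -0.3703  0.1067] rect [ 593.  -372.5] [42.1 44.4] 79.92
table 16865 med [ 0.6076 -0.1386  0.0011] rect [651.5 -63.1] [797.2 317.3] 89.03
upright 3233 [0.6164 0.1635 0.167 ]
[0.60501396 0.09299024 0.05006001] [0.77116571 0.33354108 0.27988607]
[0.03664527 0.9993283  0.6161737  0.15746439] -2.1000893
ledgeplate 1091 [ 0.6179 -0.1661  0.0598]
```

```bash
cat >> h.py <<'E'
TILT=np.radians(37)
def toolpose(o,yaw,back=0,gx=.008,gz=.060):
    """TCP pose that grips a ledge with origin o, yaw deg; back = retreat along the tool axis"""
    L=R.from_euler("z",yaw,degrees=True)
    T=L*R.from_euler("y",-TILT)*R.from_euler("x",np.pi)
    p=np.array(o)+L.apply([gx,0,gz])-T.apply([0,0,.003+back])
    return p,T
def todo(p,T,frm=None):
    s=ctrl.observe() if frm is None else None
    p0,T0=(np.array(s["position"]),R.from_quat(s["orientation"])) if frm is None else frm
    d=(p-p0)/.025; r=np.degrees((T*T0.inv()).as_rotvec())/4
    print("units total",d.round(2),r.round(2),"min rows",np.abs(np.r_[d,r]).max().round(2))
LEDGE=([.578,-.1575,0],-5.1)
RACK=np.array([.6165,.1750,0]); RYAW=-2.4
E
python3 -c "
from h import *
p,T=toolpose(*LEDGE,back=.08); print(p,T.as_matrix().round(2)); todo(p,T)"
```

```text
[ 0.53621543 -0.15377083  0.12628675] [[ 0.8  -0.09  0.6 ]
 [-0.07 -1.   -0.05]
 [ 0.6   0.   -0.8 ]]
units total [12.88 11.91 -5.06] [ 1.63 -9.21 -7.35] min rows 12.88
```

```bash
python3 -m jog '[[0,0.8,0.74,0,0.1,-0.58,-0.46],[0,0.8,0.74,0,0.1,-0.58,-0.46],[0,0.8,0.74,0,0.1,-0.58,-0.46],[0,0.8,0.74,0,0.1,-0.58,-0.46],[0,0.8,0.74,0,0.1,-0.58,-0.46],[0,0.8,0.74,0,0.1,-0.58,-0.46],[0,0.8,0.74,0,0.1,-0.58,-0.46],[0,0.8,0.74,0,0.1,-0.58,-0.46]]' 100
python3 -m jog '[[0,0.8,0.74,-0.6,0.1,-0.58,-0.46],[0,0.8,0.74,-0.6,0.1,-0.58,-0.46],[0,0.8,0.74,-0.6,0.1,-0.58,-0.46],[0,0.8,0.74,-0.6,0.1,-0.58,-0.46],[0,0.8,0.74,-0.6,0.1,-0.58,-0.46],[0,0.8,0.74,-0.6,0.1,-0.58,-0.46],[0,0.8,0.74,-0.6,0.1,-0.58,-0.46],[0,0.8,0.74,-0.6,0.1,-0.58,-0.46]]'
python3 - <<'E'
from h import *
todo(*toolpose(*LEDGE,back=.08)); todo(*toolpose(*LEDGE))
s=ctrl.observe(); c=ctrl.read_camera("wrist"); print(np.round(c["mount"],3),c["fx"],c["cx"],c["cy"])
np.savez("wrist1.npz",image=c["image"],z=c["z_map"],mount=c["mount"],f=c["fx"],c=[c["cx"],c["cy"]],p=s["position"],q=s["orientation"])
cv2.imwrite("pics/wrist1.png",c["image"][...,::-1])
E
```

```text
time: 0.9
position: [0.3748, -0.3029, 0.2531]
orientation: [0.982, 0.09, 0.164, 0.008]
wrist_force: [0.4, 0.4, -0.9]
opening: 0.0854
gripper_force: 0.0
time: 1.7
position: [0.5346, -0.1548, 0.1329]
orientation: [0.946, -0.043, 0.32, 0.016]
wrist_force: [0.7, -1.5, -0.1]
opening: 0.0855
gripper_force: 0.0
units total [ 0.06  0.04 -0.27] [0.05 0.08 0.05] min rows 0.27
units total [ 1.98 -0.13 -2.82] [0.05 0.08 0.05] min rows 2.82
[[ 0.001 -0.957 -0.289  0.074]
 [ 1.     0.001 -0.     0.001]
 [ 0.001 -0.289  0.957 -0.12 ]
 [ 0.     0.     0.     1.   ]] 325.19226210127806 276.17725041320745 219.40611725357095
```

View pics/wrist1.png

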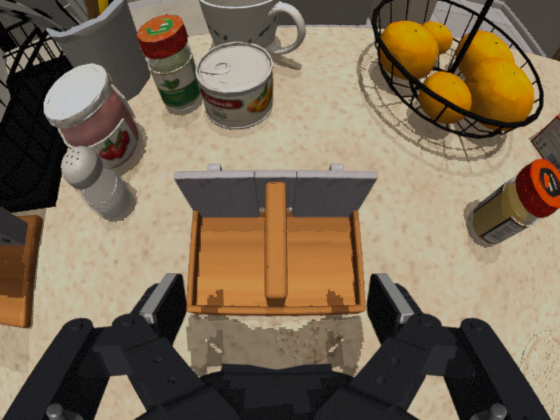

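The wrist image shows the divider centred between the fingers (column 276, rows 180–300) with the bays clear, so I go in and close.

```bash
python3 -m jog '[[0,0.5,-0.03,-0.7,0.01,0.02,0.01],[0,0.5,-0.03,-0.7,0.01,0.02,0.01],[0,0.5,-0.03,-0.7,0.01,0.02,0.01],[0,0.49,-0.03,-0.7,0.01,0.02,0.01],[0,0,0,0,0,0,0],[0.5,0,0,0,0,0,0],[1,0,0,0,0,0,0],[1,0,0,0,0,0,0]]' 100
python3 -m jog '[[1,0,0,0,0,0,0],[1,0,0,0,0,0,0],[1,0,0,0,0,0,0],[1,0,0,0,0,0,0],[1,0,0,0.2,0,0,0],[1,0,0,0.5,0,0,0],[1,0,0,0.5,0,0,0],[1,0,0,0.2,0,0,0]]' 110
python3 - <<'E'
from h import *
todo(*toolpose(*LEDGE)); s=ctrl.observe()
print(np.round(s["position"],4),R.from_quat(s["orientation"]).as_matrix().round(3),np.round(s["torque"],2))
E
```

```text
time: 2.55
position: [0.584, -0.159, 0.0643]
orientation: [0.947, -0.042, 0.317, 0.015]
wrist_force: [-0.0, -1.0, 0.4]
opening: 0.044
gripper_force: 0.0
time: 3.35
position: [0.5841, -0.1588, 0.0994]
orientation: [0.948, -0.042, 0.316, 0.015]
wrist_force: [-0.3, 0.6, -4.5]
opening: 0.0129
gripper_force: 107.3
units total [ 0.    0.03 -1.48] [ 0.02 -0.02 -0.01] min rows 1.48
[ 0.5841 -0.1588  0.0994] [[ 0.796 -0.088  0.599]
 [-0.07  -0.996 -0.054]
 [ 0.601  0.001 -0.799]] [0.   0.98 0.  ]
```

```bash
cat >> h.py <<'E'
GZ=.062
def seat(dx=0,dz=0,dy=0): return RACK+R.from_euler("z",RYAW,degrees=True).apply([-.0455+dx,dy,.060+dz])
E
python3 - <<'E'
from h import *
p,T=toolpose(seat(-.06,.035),RYAW,gz=GZ); print(p); todo(p,T)
E
```

```text
[0.51728166 0.17915848 0.15939591]
units total [-2.67 13.52  2.4 ] [ 0.02 -0.02  0.67] min rows 13.52
```

```bash
python3 -m jog '[[1,-0.2,0.5,0.3,0,0,0.04],[1,-0.3,0.9,0.3,0,0,0.04],[1,-0.35,0.9,0.3,0,0,0.04],[1,-0.35,0.9,0.3,0,0,0.04],[1,-0.35,0.9,0.3,0,0,0.04],[1,-0.35,0.9,0.3,0,0,0.04],[1,-0.35,0.9,0.3,0,0,0.04],[1,-0.35,0.9,0.3,0,0,0.05]]'
python3 -m jog '[[1,-0.07,0.9,0,0,0,0.04],[1,0,0.9,0,0,0,0.04],[1,0,0.9,0,0,0,0.04],[1,0,0.9,0,0,0,0.04],[1,0,0.9,0,0,0,0.04],[1,0,0.9,0,0,0,0.04],[1,0,0.7,0,0,0,0.05],[1,0,0.5,0,0,0,0.05]]'
python3 -m jog '[[1,0,0,0,0,0,0],[1,0,0,0,0,0,0],[1,0,0,0,0,0,0],[1,0,0,0,0,0,0],[1,0,0,0,0,0,0],[1,0,0,0,0,0,0],[1,0,0,0,0,0,0],[1,0,0,0,0,0,0]]'
python3 - <<'E'
from h import *
todo(*toolpose(seat(-.06,.035),RYAW,gz=GZ))
s=ctrl.observe(); c=ctrl.read_camera("wrist")
np.savez("wrist2.npz",image=c["image"],z=c["z_map"],mount=c["mount"],f=c["fx"],c=[c["cx"],c["cy"]],p=s["position"],q=s["orientation"])
cv2.imwrite("pics/wrist2.png",c["image"][...,::-1])
for n in("scene","top"):
    c=ctrl.read_camera(n); np.savez(f"{n}2.npz",w=cloud(c),image=c["image"]); cv2.imwrite(f"pics/{n}2.png",c["image"][...,::-1])
a=cv2.imread("pics/top2.png")[130:290,100:300]; b=cv2.imread("pics/scene2.png")[110:270,170:370]
cv2.imwrite("pics/both2.png",cv2.resize(np.hstack([a,b]),None,fx=2,fy=2,interpolation=cv2.INTER_CUBIC))
E
```

```text
time: 4.15
position: [0.5165, -0.0133, 0.1579]
orientation: [0.949, -0.012, 0.316, 0.005]
wrist_force: [0.6, -0.3, -4.5]
opening: 0.0126
gripper_force: 107.8
time: 4.95
position: [0.5213, 0.0644, 0.1582]
orientation: [0.947, 0.06, 0.316, -0.016]
wrist_force: [1.2, 0.6, -4.5]
opening: 0.0124
gripper_force: 107.8
time: 5.75
position: [0.5212, 0.0635, 0.1583]
orientation: [0.947, 0.059, 0.316, -0.016]
wrist_force: [0.0, 0.0, -3.4]
opening: 0.0131
gripper_force: 107.8
units total [-0.16  4.63  0.04] [ 0.11 -0.02 -2.34] min rows 4.63
```

View pics/wrist2.png

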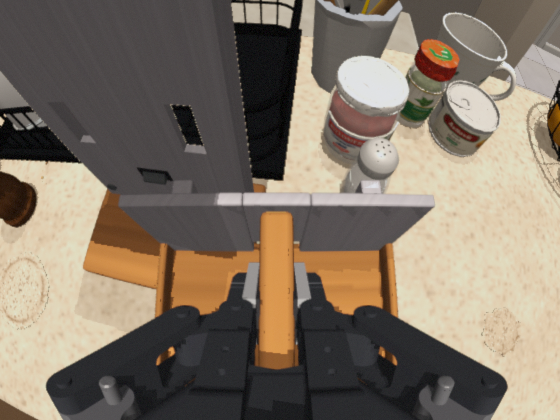

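View pics/both2.png

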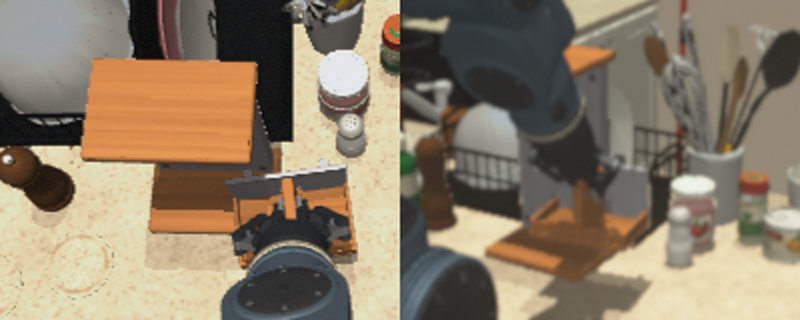

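The wrist image shows the ledge held square, with the two slots at (72,120) and (187,128) and the catch at (153,175). The arm stopped about 11 cm short in y and is turned about 9° in yaw. I check the joints.

```bash
python3 - <<'E'
from h import *
s=ctrl.observe(); print(np.round(s["joints"],3)); print(np.round(s["tau"],1),np.round(s["joint_vel"],3)); print(np.degrees(TILT))
E
```

```text
[ 0.126 -0.14  -0.891  0.175 -0.009  3.141]
[ -0.  -38.5  51.9  -9.8  -0.   -0. ] [ 0.001 -0.001 -0.001  0.001 -0.     0.   ]
37.0
```

J6 has reached its limit (3.14), so this grasp cannot turn far enough at the rack. I will set the ledge down on a clear spot, turn the tool half round and grasp again.

```bash
python3 - <<'E'
from h import *
todo(*toolpose([.53,-.12,.0005],-2.,gz=GZ))
E
```

```text
units total [ 0.6  -7.35 -3.74] [ 0.11 -0.02 -2.24] min rows 7.35
```

```bash
python3 -m jog '[[1,0.05,-0.5,0,0.01,0,-0.2],[1,0.1,-0.9,0,0.01,0,-0.3],[1,0.1,-0.95,0,0.01,0,-0.3],[1,0.1,-0.95,-0.2,0.02,0,-0.3],[1,0.1,-0.95,-0.5,0.02,0,-0.3],[1,0.1,-0.95,-0.5,0.02,0,-0.3],[1,0.05,-0.95,-0.5,0.02,0,-0.3],[1,0,-0.7,-0.5,0,0,-0.24]]'
python3 -m jog '[[1,0,-0.5,-0.5,0,0,0],[1,0,0,-0.4,0,0,0],[1,0,0,-0.2,0,0,0],[1,0,0,0,0,0,0],[1,0,0,0,0,0,0],[1,0,0,0,0,0,0],[1,0,0,0,0,0,0],[1,0,0,0,0,0,0]]'
python3 - <<'E'
from h import *
todo(*toolpose([.53,-.12,.0005],-2.,gz=GZ)); print(ctrl.observe()["joints"])
E
```

```text
time: 6.7
position: [0.5363, -0.1099, 0.1031]
orientation: [0.948, -0.018, 0.317, 0.006]
wrist_force: [0.1, -0.4, -3.8]
opening: 0.0123
gripper_force: 107.9
time: 7.5
position: [0.5364, -0.1201, 0.0763]
orientation: [0.948, -0.016, 0.317, 0.006]
wrist_force: [-0.0, 0.1, -3.6]
opening: 0.0129
gripper_force: 108.0
units total [-0.01 -0.   -0.45] [ 0.   -0.01 -0.01] min rows 0.45
[-0.306699    0.07783849 -0.95704255 -0.09136935  0.16229701  2.92190791]
```

```bash
python3 -m jog '[[1,0,0,-0.2,0,0,0],[1,0,0,-0.15,0,0,0],[1,0,0,-0.1,0,0,0],[1,0,0,0,0,0,0],[0.5,0,0,0,0,0,0],[0,0,0,0,0,0,0],[0,0,0,0,0,0,0],[0,0,0,0,0,0,0]]'
python3 -m jog '[[0,0,0,0,0,0,0],[0,0,0,0,0,0,0],[0,-0.3,0.01,0.4,0,0,0],[0,-0.6,0.02,0.8,0,0,0],[0,-0.6,0.02,0.8,0,0,0],[0,-0.6,0.02,0.8,0,0,0],[0,-0.3,0.01,0.4,0,0,0],[0,0,0,0,0,0,0]]'
python3 - <<'E'
from h import *
s=ctrl.observe();c=ctrl.read_camera("wrist"); print(s["joints"])
np.savez("wrist3.npz",image=c["image"],z=c["z_map"],mount=c["mount"],f=c["fx"],c=[c["cx"],c["cy"]],p=s["position"],q=s["orientation"])
# fisheye cloud, world
z=c["z_map"]; v,u=np.mgrid[:420,:560]; a,b=u-c["cx"],v-c["cy"]; r=np.hypot(a,b); t=np.tan(r/c["fx"])/np.maximum(r,1e-6)
P=np.stack([a*t*z,b*t*z,z],-1); M=np.array(c["mount"]); P=P@M[:3,:3].T+M[:3,3]
W=R.from_quat(s["orientation"]).apply(P.reshape(-1,3))+s["position"]
W=W[(z.ravel()>0)]; near=(abs(W[:,0]-.53)<.09)&(abs(W[:,1]+.12)<.11)
for z0,z1 in((.075,.083),(.022,.03),(.003,.1)):
    p=W[near&(W[:,2]>z0)&(W[:,2]<z1)]; print(z0,len(p),np.median(p,0).round(4),cv2.minAreaRect((p[:,:2]*1000).astype(np.float32)))
p=W[near&(W[:,2]>.06)&(W[:,2]<.083)&(abs(W[:,1]+.12)<.03)&(W[:,0]<.56)];print("div",len(p),cv2.minAreaRect((p[:,:2]*1000).astype(np.float32)))
E
```

```text
time: 8.3
position: [0.5364, -0.1203, 0.0648]
orientation: [0.948, -0.016, 0.317, 0.006]
wrist_force: [0.5, 0.9, 0.4]
opening: 0.0698
gripper_force: 0.0
time: 9.1
position: [0.4764, -0.1185, 0.1463]
orientation: [0.948, -0.016, 0.318, 0.006]
wrist_force: [-0.1, -0.2, 0.1]
opening: 0.0855
gripper_force: 0.0
[-0.35816468 -0.18459049 -0.95835765  0.17500738  0.19198073  2.87998457]
0.075 3340 [ 0.5494 -0.1207  0.0795] ((537.47412109375, -120.513427734375), (140.2617950439453, 84.61821746826172), 87.69522094726562)
0.022 2815 [ 0.5023 -0.1183  0.0253] ((531.7793579101562, -120.73055267333984), (140.3153839111328, 85.38798522949219), 88.03034210205078)
0.003 23046 [ 0.5477 -0.1208  0.0204] ((540.859375, -120.97358703613281), (140.3759002685547, 104.10159301757812), 88.11869049072266)
div 2012 ((527.5496826171875, -120.56458282470703), (14.152780532836914, 64.97736358642578), 88.2802734375)
```

```bash
cat >> h.py <<'E'
def wcloud(fn):
    d=np.load(fn); z=d["z"]; v,u=np.mgrid[:420,:560]; a,b=u-d["c"][0],v-d["c"][1]; r=np.hypot(a,b); f=float(d["f"]); t=np.tan(r/f)/np.maximum(r,1e-6)
    P=np.stack([a*t*z,b*t*z,z],-1)@d["mount"][:3,:3].T+d["mount"][:3,3]
    W=(R.from_quat(d["q"]).apply(P.reshape(-1,3))+d["p"]).reshape(420,560,3); W[z==0]=np.nan; return W
E
python3 - <<'E'
from h import *
W=wcloud("wrist2.npz")
up=W[0:185,20:250].reshape(-1,3)
m=(up[:,0]>.6)&(up[:,0]<.64)&(up[:,2]>.09)&(up[:,2]<.29)&(up[:,1]<.26)&(up[:,1]>.08); p=up[m]
A=np.c_[p[:,1],p[:,2],np.ones(len(p))]; 
for _ in range(4):
    k=np.linalg.lstsq(A,p[:,0],rcond=None)[0]; e=p[:,0]-A@k; g=abs(e)<.002; A,p=A[g],p[g]
print("plane x=%.4f*y+%.4f*z+%.4f"%tuple(k),len(p),e.std(),"yaw",-np.degrees(np.arctan(k[0])))
yaw=-np.arctan(k[0]); 
# in-plane coordinate
t=p[:,1]*np.cos(yaw)-p[:,0]*np.sin(yaw)
for lo in np.arange(.11,.26,.02):
    q=np.sort(t[(p[:,2]>lo)&(p[:,2]<lo+.02)]); 
    if len(q)<20: continue
    gi=np.where(np.diff(q)>.005)[0]; print(round(lo,2),len(q),q[0].round(4),q[-1].round(4),[(q[i].round(4),q[i+1].round(4)) for i in gi])
# slots: image of occupancy on the plane, 1 mm
t0=t.min(); G=np.zeros((200,200),np.uint8); G[((p[:,2]-.09)*1000).astype(int).clip(0,199),((t-t0)*1000).astype(int).clip(0,199)]=255
cv2.imwrite("pics/occ.png",cv2.resize(G[::-1],None,fx=3,fy=3,interpolation=0)); print("t0",t0)
# foot
f=W.reshape(-1,3); f=f[(f[:,2]>.012)&(f[:,2]<.018)&(f[:,1]>.05)&(f[:,1]<.3)&(f[:,0]>.5)&(f[:,0]<.68)]
print("foot",len(f),cv2.minAreaRect((f[:,:2]*1000).astype(np.float32)))
# hooks seen on the held ledge
E
```

```text
plane x=0.0394*y+-0.0024*z+0.6099 26654 0.0004941355402986749 yaw -2.257844850111268
0.11 1680 0.1222 0.2733 []
0.13 2027 0.1219 0.2726 [(np.float64(0.1443), np.float64(0.1594)), (np.float64(0.2345), np.float64(0.2494))]
0.15 2753 0.1219 0.273 []
0.17 4315 0.1218 0.2725 []
0.19 5366 0.1219 0.2603 []
0.21 6357 0.1218 0.244 []
0.23 2881 0.1216 0.2284 []
t0 0.12159001021785873
foot 4707 ((591.810302734375, 161.95858764648438), (109.58008575439453, 217.04248046875), 14.928098678588867)
```

View pics/occ.png

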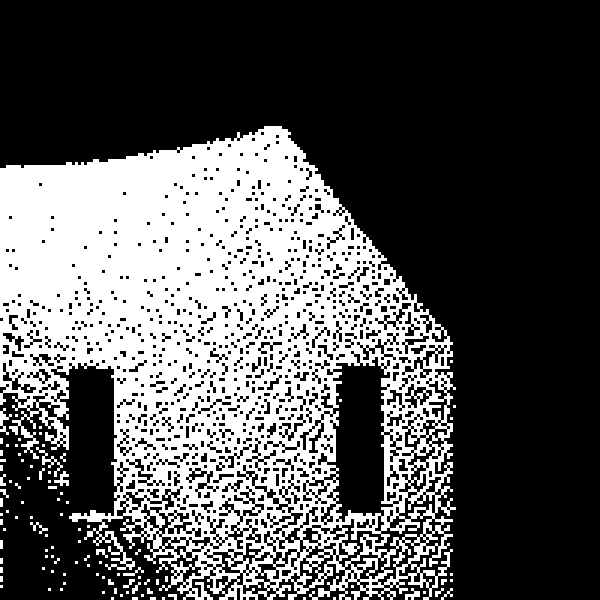

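The occupancy picture of the upright shows both slots clearly, at cols 69–114 and 339–384 and rows 368–514. That puts the rack at (0.616, 0.173) with yaw −2.26°, and the lower edge at z≈118 mm, as it should be. Now the half turn about the tool axis.

```bash
sed -i 's/^RACK=.*/RACK=np.array([.6164,.1731,0]); RYAW=-2.26/' h.py
cat >> h.py <<'E'
LEDGE=([.534,-.1205,0],-2.0)
def toolpose(o,yaw,back=0,gx=.010,gz=.060,tilt=37):
    L=R.from_euler("z",yaw,degrees=True)
    T=L*R.from_euler("y",-tilt,degrees=True)*R.from_euler("x",np.pi)*R.from_euler("z",np.pi)
    return np.array(o)+L.apply([gx,0,gz])-T.apply([0,0,.003+back]),T
E
python3 -m jog '[[0,-0.75,0.02,1,-0.75,0.02,1],[0,0,0,0,-0.75,0.02,1],[0,0,0,0,-0.75,0.02,1],[0,0,0,0,-0.75,0.02,1],[0,0,0,0,-0.75,0.02,1],[0,0,0,0,-0.75,0.02,1],[0,0,0,0,-0.75,0.02,1],[0,0,0,0,-0.75,0.02,1]]'
python3 -m jog '[[0,0,0,0,-0.75,0.02,1],[0,0,0,0,-0.75,0.02,1],[0,0,0,0,-0.75,0.02,1],[0,0,0,0,-0.75,0.02,1],[0,0,0,0,-0.75,0.02,1],[0,0,0,0,-0.75,0.02,1],[0,0,0,0,-0.75,0.02,1],[0,0,0,0,-0.75,0.02,1]]'
python3 -m jog '[[0,0,0,0,-0.75,0.02,1],[0,0,0,0,-0.75,0.02,1],[0,0,0,0,-0.75,0.02,1],[0,0,0,0,-0.75,0.02,1],[0,0,0,0,-0.75,0.02,1],[0,0,0,0,-0.75,0.02,1],[0,0,0,0,-0.75,0.02,1],[0,0,0,0,-0.75,0.02,1]]'
python3 -m jog '[[0,0,0,0,-0.75,0.02,1],[0,0,0,0,-0.75,0.02,1],[0,0,0,0,-0.75,0.02,1],[0,0,0,0,-0.75,0.02,1],[0,0,0,0,-0.75,0.02,1],[0,0,0,0,-0.75,0.02,1],[0,0,0,0,-0.75,0.02,1],[0,0,0,0,-0.75,0.02,1]]'
python3 -c "
from h import *
todo(*toolpose(*LEDGE,back=.1)); todo(*toolpose(*LEDGE)); print(ctrl.observe()['joints'])"
```

```text
time: 9.95
position: [0.4576, -0.1176, 0.1684]
orientation: [0.896, 0.311, 0.297, 0.113]
wrist_force: [-0.4, -0.9, -0.0]
opening: 0.0853
gripper_force: 0.0
time: 10.75
position: [0.4576, -0.1176, 0.1684]
orientation: [0.735, 0.599, 0.241, 0.207]
wrist_force: [0.1, 0.8, 1.1]
opening: 0.0851
gripper_force: 0.0
time: 11.55
position: [0.4576, -0.1176, 0.1684]
orientation: [0.486, 0.814, 0.157, 0.276]
wrist_force: [-0.2, 0.0, 0.3]
opening: 0.0852
gripper_force: 0.0
time: 12.35
position: [0.4576, -0.1176, 0.1684]
orientation: [0.178, 0.932, 0.054, 0.311]
wrist_force: [0.2, -0.1, 0.2]
opening: 0.0851
gripper_force: 0.0
units total [ 0.98 -0.04 -1.05] [-3.09  0.04  3.86] min rows 3.86
units total [ 3.38 -0.13 -4.24] [-3.09  0.04  3.86] min rows 4.24
[-0.3860935  -0.25684021 -0.93731544  0.2800873   0.21759567  0.05926418]
```

```bash
python3 -m jog '[[0,0.24,-0.01,-0.26,-0.77,0.01,0.96],[0,0.24,-0.01,-0.26,-0.77,0.01,0.97],[0,0.25,-0.01,-0.26,-0.77,0.01,0.97],[0,0.25,-0.01,-0.26,-0.78,0.01,0.96],[0,0,0,0,0,0,0],[0,0.4,-0.01,-0.53,0,0,0],[0,0.6,-0.02,-0.8,0,0,0],[0,0.4,-0.01,-0.53,0,0,0]]'
python3 -c "
from h import *
todo(*toolpose(*LEDGE))"
```

```text
time: 13.15
position: [0.5173, -0.1196, 0.0958]
orientation: [0.02, 0.948, -0.005, 0.318]
wrist_force: [0.1, 0.1, 0.3]
opening: 0.0856
gripper_force: 0.0
units total [ 0.99 -0.05 -1.34] [-0.05  0.02  0.07] min rows 1.34
```

```bash
python3 -m jog '[[0,0.5,-0.02,-0.67,-0.02,0.01,0.03],[0,0.49,-0.03,-0.67,-0.03,0.01,0.04],[0,0,0,0,0,0,0],[0.5,0,0,0,0,0,0],[1,0,0,0,0,0,0],[1,0,0,0,0,0,0],[1,0,0,0,0,0,0],[1,0,0,0,0,0,0]]' 115
python3 -m jog '[[1,0,0,0,0,0,0],[1,0,0,0,0,0,0],[1,0,0,0,0,0,0],[1,0,0,0,0,0,0],[1,0,0,0,0,0,0],[1,0,0,0.3,0,0,0],[1,0,0,0.6,0,0,0],[1,0,0,0.6,0,0,0]]'
python3 -c "
from h import *
todo(*toolpose(*LEDGE)); todo(*toolpose(seat(-.055,.035),RYAW))"
```

```text
time: 13.95
position: [0.5419, -0.121, 0.0642]
orientation: [0.015, 0.948, -0.006, 0.318]
wrist_force: [-27.6, 2.6, 43.4]
opening: 0.0127
gripper_force: 89.6
time: 14.75
position: [0.5409, -0.1208, 0.1012]
orientation: [0.016, 0.948, -0.006, 0.317]
wrist_force: [-0.5, 0.7, -3.8]
opening: 0.0125
gripper_force: 112.1
units total [ 0.05 -0.   -1.55] [ 0.02 -0.02 -0.03] min rows 1.55
units total [-0.67 11.9   2.25] [ 0.02 -0.02 -0.09] min rows 11.9
```

```bash
python3 -m jog '[[1,-0.09,0.4,0.28,0,0,0],[1,-0.09,0.8,0.28,0,0,0],[1,-0.09,0.9,0.28,0,0,0],[1,-0.08,0.9,0.28,0,0,0],[1,-0.08,0.9,0.28,0,0,-0.02],[1,-0.08,0.9,0.28,0,0,-0.02],[1,-0.08,0.9,0.28,0,0,-0.02],[1,-0.08,0.9,0.29,0,0,-0.03]]'
python3 -m jog '[[1,0,0.9,0,0,0,0],[1,0,0.9,0,0,0,0],[1,0,0.9,0,0,0,0],[1,0,0.9,0,0,0,0],[1,0,0.8,0,0,0,0],[1,0,0.6,0,0,0,0],[1,0,0.3,0,0,0,0],[1,0,0,0,0,0,0]]'
python3 - <<'E'
from h import *
todo(*toolpose(seat(-.055,.035),RYAW)); print(np.round(ctrl.observe()["joints"],2))
for n in("scene","top"):
    c=ctrl.read_camera(n); np.savez(f"{n}3.npz",w=cloud(c),image=c["image"]); cv2.imwrite(f"pics/{n}3.png",c["image"][...,::-1])
a=cv2.imread("pics/top3.png")[150:270,110:260]; b=cv2.imread("pics/scene3.png")[110:230,190:340]
cv2.imwrite("pics/both3.png",cv2.resize(np.hstack([a,b]),None,fx=2.6,fy=2.6,interpolation=cv2.INTER_CUBIC))
E
```

```text
time: 15.55
position: [0.5239, 0.0453, 0.1572]
orientation: [0.018, 0.948, -0.007, 0.317]
wrist_force: [-0.2, 0.9, -3.4]
opening: 0.013
gripper_force: 112.4
time: 16.35
position: [0.5244, 0.1774, 0.1571]
orientation: [0.018, 0.948, -0.007, 0.317]
wrist_force: [0.0, -0.6, -3.2]
opening: 0.0125
gripper_force: 112.6
units total [-0.01 -0.03  0.01] [ 0.03  0.   -0.02] min rows 0.03
[ 0.49 -0.03 -0.78  0.24 -0.31  0.43]
```

View pics/both3.png

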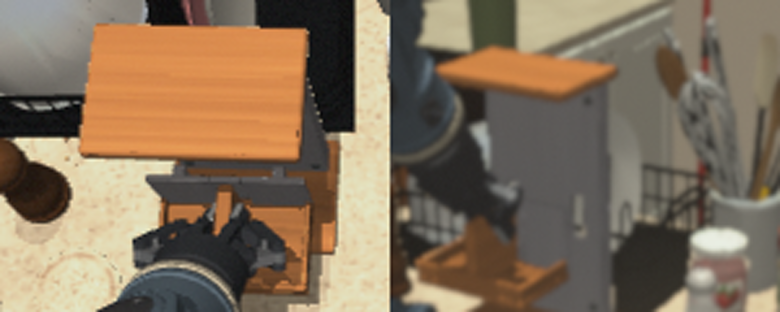

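The top view (left) shows the held ledge in front of the upright with both hooks pointing at it. The scene view (right) shows a slot at (578,215). I check level and sideways alignment in the point cloud.

```bash
python3 - <<'E'
from h import *
w=np.load("top3.npz")["w"].reshape(-1,3); s=np.load("scene3.npz")["w"].reshape(-1,3)
Ri=R.from_euler("z",RYAW,degrees=True).inv()
for n,c in(("top",w),("scene",s)):
    q=Ri.apply(c-seat(-.055,.035))   # in nominal ledge frame
    ok=(abs(q[:,0])<.07)&(abs(q[:,1])<.09)&(q[:,2]>-.02)&(q[:,2]<.1); q=q[ok]
    def show(l,m):
        p=q[m]; print(n,l,len(p), "med",np.median(p,0).round(4) if len(p) else "", "lo",np.percentile(p,2,axis=0).round(4) if len(p)>5 else "","hi",np.percentile(p,98,axis=0).round(4) if len(p)>5 else "")
    show("platetop",(q[:,0]>.03)&(q[:,0]<.05)&(q[:,2]>.074)&(abs(q[:,1])>.02))
    show("front rim",(q[:,0]<-.035)&(q[:,2]>.018)&(q[:,2]<.034))
    show("left rim",(abs(q[:,1]-.067)<.008)&(q[:,2]>.018)&(q[:,2]<.034)&(q[:,0]<.03))
    show("right rim",(abs(q[:,1]+.067)<.008)&(q[:,2]>.018)&(q[:,2]<.034)&(q[:,0]<.03))
    show("board",(q[:,2]>-.005)&(q[:,2]<.016)&(abs(q[:,1])<.06)&(q[:,0]<.035))
# rack shelf in top cloud
p=w[(w[:,2]>.295)&(w[:,2]<.33)&(w[:,1]>.05)&(w[:,1]<.3)&(w[:,0]>.5)]
print("shelf",cv2.minAreaRect((p[:,:2]*1000).astype(np.float32)), "expected y mid",RACK[1]+.0245*np.sin(np.radians(2.26)))
E
```

```text
top platetop 157 med [ 0.0406 -0.0203  0.0822] lo [ 0.0378 -0.0675  0.0751] hi [0.0445 0.0685 0.0867]
top front rim 72 med [-0.0431 -0.0429  0.0247] lo [-0.0458 -0.0688  0.0212] hi [-0.0385 -0.0169  0.0286]
top left rim 21 med [0.0208 0.0667 0.0235] lo [0.0131 0.0649 0.0207] hi [0.0295 0.0703 0.0272]
top right rim 82 med [-0.0134 -0.0672  0.0246] lo [-0.0448 -0.07    0.021 ] hi [ 0.0284 -0.0597  0.028 ]
top board 411 med [ 0.0123 -0.0408  0.008 ] lo [-0.0455 -0.0591  0.004 ] hi [0.0346 0.057  0.0133]
scene platetop 47 med [ 0.0393 -0.0481  0.0785] lo [ 0.0357 -0.0713  0.0744] hi [ 0.0462 -0.0229  0.0826]
scene front rim 121 med [-0.043  -0.005   0.0219] lo [-0.0479 -0.0706  0.0182] hi [-0.0359  0.0651  0.0308]
scene left rim 39 med [-0.0118  0.065   0.0212] lo [-0.0453  0.0606  0.0183] hi [0.0211 0.069  0.0237]
scene right rim 52 med [-0.0154 -0.0701  0.0216] lo [-0.0471 -0.0727  0.0181] hi [ 0.0266 -0.0594  0.0243]
scene board 361 med [-0.0418 -0.0091  0.0064] lo [-0.0472 -0.0565 -0.0027] hi [0.0322 0.0572 0.0156]
shelf ((705.84619140625, 168.59039306640625), (170.85784912109375, 346.212158203125), 86.55157470703125) expected y mid 0.1740661382314081
```

```bash
python3 -m jog '[[1,0.3,0.01,-0.05,0,0,0],[1,0.4,-0.01,-0.05,0,0,0],[1,0.4,-0.02,0,0,0,0],[1,0.3,-0.01,0,0,0,0],[1,0.1,0,0,0,0,0],[1,0.1,0,0,0,0,0],[1,0.1,0,0,0,0,0],[1,0.1,-0.01,0,0,0,0]]'
python3 -c "
from h import *
todo(*toolpose(seat(0,.031),RYAW,gz=.0613))"
```

```text
time: 17.25
position: [0.57, 0.1756, 0.1548]
orientation: [0.018, 0.948, -0.007, 0.317]
wrist_force: [-0.5, 0.9, -3.8]
opening: 0.0131
gripper_force: 112.5
units total [ 0.37 -0.04 -0.  ] [ 0.03  0.01 -0.01] min rows 0.37
```

```bash
python3 -m jog '[[1,0.1,-0.01,0,0,0,0],[1,0.1,-0.01,0,0,0,0],[1,0.08,0,0,0,0,0],[1,0.07,0,0,0,0,0],[1,0,0,0,0,0,0],[1,0,0,0,0,0,0],[1,0,0,0,0,0,0],[1,0,0,0,0,0,0]]'
python3 -c "
from h import *
todo(*toolpose(seat(0,0),RYAW,gz=.0613))"
```

```text
time: 18.05
position: [0.5786, 0.175, 0.1547]
orientation: [0.018, 0.948, -0.007, 0.317]
wrist_force: [-1.0, -0.0, -4.2]
opening: 0.0125
gripper_force: 112.6
units total [ 0.02 -0.02 -1.24] [ 0.03  0.   -0.  ] min rows 1.24
```

```bash
python3 -m jog '[[1,0,0,-0.1,0,0,0],[1,0,0,-0.1,0,0,0],[1,0,0,-0.1,0,0,0],[1,0,0,-0.08,0,0,0],[1,0,0,-0.06,0,0,0],[1,0,0,-0.04,0,0,0],[1,0,0,0,0,0,0],[1,0,0,0,0,0,0]]'
python3 -m jog '[[1,0,0,-0.06,0,0,0],[1,0,0,-0.06,0,0,0],[1,0,0,-0.06,0,0,0],[1,0,0,-0.06,0,0,0],[1,0,0,0,0,0,0],[1,0,0,0,0,0,0],[1,0,0,0,0,0,0],[1,0,0,0,0,0,0]]'
python3 -c "
from h import *
todo(*toolpose(seat(0,0),RYAW,gz=.0613)); print(ctrl.observe()['torque'])"
```

```text
time: 18.85
position: [0.5787, 0.1751, 0.1429]
orientation: [0.018, 0.948, -0.007, 0.318]
wrist_force: [-6.7, -0.4, 2.1]
opening: 0.0128
gripper_force: 114.0
time: 19.65
position: [0.5781, 0.1752, 0.1361]
orientation: [0.018, 0.948, -0.007, 0.317]
wrist_force: [-6.2, 1.1, -2.4]
opening: 0.0132
gripper_force: 113.3
units total [ 0.04 -0.02 -0.5 ] [ 0.03 -0.01 -0.01] min rows 0.5
[0.18175899 2.12538317 0.12587686]
```

The catch is being pushed in (about 6 N outward, low vertical force). I continue down to the seat.

```bash
python3 -m jog '[[1,0,0,-0.1,0,0,0],[1,0,0,-0.1,0,0,0],[1,0,0,-0.1,0,0,0],[1,0,0,-0.08,0,0,0],[1,0,0,-0.06,0,0,0],[1,0,0,0,0,0,0],[1,0,0,0,0,0,0],[1,0,0,0,0,0,0]]'
python3 -c "
from h import *
todo(*toolpose(seat(0,0),RYAW,gz=.0613)); print(ctrl.observe()['torque'])"
```

```text
time: 20.45
position: [0.5787, 0.175, 0.1258]
orientation: [0.018, 0.948, -0.007, 0.317]
wrist_force: [-2.3, 0.2, -5.2]
opening: 0.0127
gripper_force: 113.0
units total [ 0.02 -0.02 -0.08] [ 0.02  0.01 -0.  ] min rows 0.08
[ 0.14156909  1.4435363  -0.14774656]
```

```bash
python3 -m jog '[[1,0,0,-0.04,0,0,0],[1,0,0,-0.04,0,0,0],[1,0,0,-0.03,0,0,0],[1,0,0,-0.03,0,0,0],[1,0,0,0,0,0,0],[1,0,0,0,0,0,0],[1,0,0,0,0,0,0],[1,0,0,0,0,0,0]]'
python3 -c "
from h import *
todo(*toolpose(seat(0,0),RYAW,gz=.0613)); print(ctrl.observe()['torque'])"
```

```text
time: 21.25
position: [0.5788, 0.1751, 0.1241]
orientation: [0.018, 0.948, -0.007, 0.319]
wrist_force: [-37.7, -4.8, 35.8]
opening: 0.0124
gripper_force: 121.2
units total [ 0.01 -0.02 -0.02] [0.02 0.04 0.  ] min rows 0.04
[-0.92701114  2.27833548 -1.03876669]
```

```bash
python3 -m jog '[[1,-0.02,0,0.04,0,0,0],[1,-0.01,0,0.02,0,0,0],[1,0,0,0,0,0,0],[1,0,0,0,0,0,0],[1,0,0,0,0,0,0],[1,0,0,0,0,0,0],[1,0,0,0,0,0,0],[1,0,0,0,0,0,0]]'
```

```text
time: 22.05
position: [0.5783, 0.1752, 0.1242]
orientation: [0.018, 0.948, -0.007, 0.318]
wrist_force: [1.0, 0.1, 1.7]
opening: 0.0128
gripper_force: 113.5
```

```bash
python3 -m jog '[[0.5,0,0,0,0,0,0],[0.3,0,0,0,0,0,0],[0.2,0,0,0,0,0,0],[0.2,0,0,0,0,0,0],[0.2,0,0,0,0,0,0],[0.2,0,0,0,0,0,0],[0.2,0,0,0,0,0,0],[0.2,0,0,0,0,0,0]]'
python3 -m jog '[[0.2,-0.2,0.01,0.27,0,0,0],[0.2,-0.5,0.02,0.66,0,0,0],[0.2,-0.6,0.02,0.8,0,0,0],[0.2,-0.6,0.02,0.8,0,0,0],[0.2,-0.6,0.02,0.8,0,0,0],[0.2,-0.6,0.02,0.6,0,0,0],[0.2,-0.6,0.02,0,0,0,0],[0.2,-0.6,0.02,0,0,0,0]]'
python3 - <<'E'
from h import *
s=ctrl.observe()
c=ctrl.read_camera("wrist"); np.savez("wrist4.npz",image=c["image"],z=c["z_map"],mount=c["mount"],f=c["fx"],c=[c["cx"],c["cy"]],p=s["position"],q=s["orientation"])
t=ctrl.read_camera("top"); sc=ctrl.read_camera("scene")
W=wcloud("wrist4.npz").reshape(-1,3); Ri=R.from_euler("z",RYAW,degrees=True).inv()
for n,cl in(("wrist",W),("top",cloud(t).reshape(-1,3)),("scene",cloud(sc).reshape(-1,3))):
    q=Ri.apply(cl-seat(0,0)); q=q[(abs(q[:,0])<.055)&(abs(q[:,1])<.08)&(q[:,2]>-.02)&(q[:,2]<.11)]
    for l,m in(("front rim",(q[:,0]<-.036)&(q[:,2]>.012)),("left rim",(abs(q[:,1]-.067)<.007)&(q[:,2]>.015)&(q[:,2]<.05)&(q[:,0]<.03)),("right rim",(abs(q[:,1]+.067)<.007)&(q[:,2]>.015)&(q[:,2]<.05)&(q[:,0]<.03)),("plate",(q[:,0]>.034)&(q[:,0]<.05)&(q[:,2]>.06)),("div",(abs(q[:,1])<.012)&(q[:,2]>.05)&(q[:,0]<.03)),("catch",(abs(q[:,1])<.012)&(q[:,2]>.009)&(q[:,2]<.03)&(q[:,0]>.025))):
        p=q[m]
        if len(p)>5: print(n,l,len(p),np.percentile(p,3,axis=0).round(4),np.median(p,0).round(4),np.percentile(p,97,axis=0).round(4))
a=c["image"][...,::-1]; b=sc["image"][...,::-1][130:230,200:333]
cv2.imwrite("pics/w4.png",a); cv2.imwrite("pics/s4.png",cv2.resize(b,None,fx=5,fy=5,interpolation=cv2.INTER_CUBIC))
E
```

```text
time: 22.85
position: [0.5779, 0.175, 0.1238]
orientation: [0.018, 0.948, -0.007, 0.317]
wrist_force: [0.4, 0.5, -0.4]
opening: 0.0682
gripper_force: 0.0
time: 23.65
position: [0.4694, 0.1787, 0.2221]
orientation: [0.018, 0.948, -0.007, 0.318]
wrist_force: [0.4, -0.0, 0.2]
opening: 0.0685
gripper_force: 0.0
wrist front rim 3181 [-0.0457 -0.0639  0.0129] [-0.0438  0.0003  0.0228] [-0.0377  0.064   0.0754]
wrist left rim 497 [-0.045   0.0612  0.0157] [-0.0186  0.0658  0.0232] [0.0269 0.0694 0.0252]
wrist right rim 490 [-0.0455 -0.0692  0.0157] [-0.0174 -0.0656  0.0232] [ 0.0264 -0.0614  0.0254]
wrist plate 6369 [ 0.0364 -0.065   0.0617] [ 0.041  -0.0011  0.0835] [0.0466 0.0636 0.1087]
wrist div 1335 [-0.041  -0.0066  0.0523] [-0.0306 -0.0002  0.0769] [0.0252 0.0065 0.0793]
wrist catch 64 [ 0.0265 -0.0118  0.009 ] [ 0.0442 -0.0106  0.0142] [0.0459 0.0115 0.0245]
top front rim 230 [-0.0472 -0.0669  0.0139] [-0.0439 -0.0013  0.0244] [-0.0372  0.0673  0.0775]
top left rim 93 [-0.0457  0.0646  0.0158] [-0.0108  0.0673  0.0243] [0.028  0.0709 0.028 ]
top right rim 77 [-0.046  -0.069   0.0176
[... 182 characters left out ...]
 [-0.0141 -0.0015  0.0781] [0.0143 0.0071 0.0822]
top catch 8 [ 0.0269 -0.0103  0.0103] [ 0.0287 -0.0076  0.0114] [ 0.0326 -0.0052  0.0153]
scene front rim 245 [-0.0485 -0.0692  0.0124] [-0.0434 -0.0035  0.0212] [-0.0365  0.0624  0.0733]
scene left rim 59 [-0.0459  0.0602  0.0154] [-0.0082  0.0643  0.0203] [0.0249 0.0684 0.0249]
scene right rim 64 [-0.0476 -0.0733  0.0155] [-0.015  -0.0699  0.0208] [ 0.0249 -0.062   0.0248]
scene plate 566 [ 0.0344 -0.0757  0.0625] [ 0.0428 -0.0137  0.0835] [0.0488 0.0604 0.1088]
scene div 200 [-0.0419 -0.0103  0.0513] [-0.0107 -0.0065  0.0667] [0.0267 0.0039 0.079 ]
scene catch 30 [ 0.0262 -0.0107  0.0094] [ 0.0376 -0.0078  0.0183] [ 0.0463 -0.0029  0.0296]
```

View pics/w4.png

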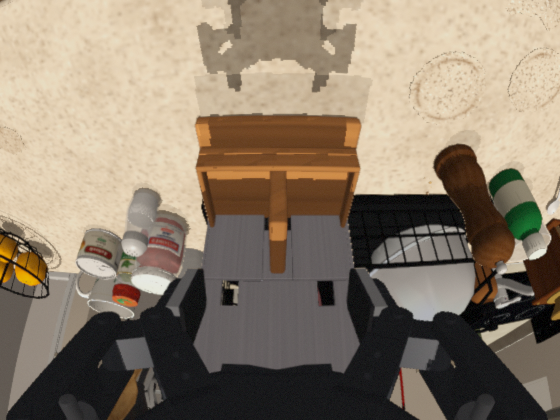

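View pics/s4.png

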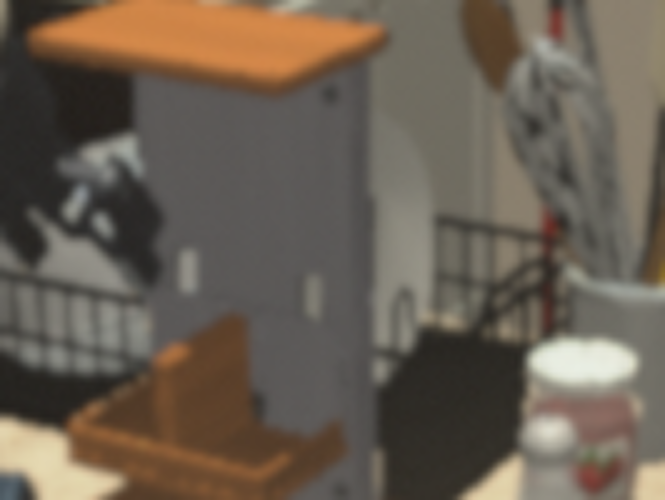

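The wrist view shows the ledge hung on the upright, with its necks in the slots at (230,292) and (326,292) and the shaker and mill undisturbed. The heights match the seat. Next I check the catch in the window beside the divider, at about (267,222) and (289,222).

```bash
python3 - <<'E'
from h import *
W=wcloud("wrist4.npz"); q=R.from_euler("z",RYAW,degrees=True).inv().apply(W.reshape(-1,3)-seat(0,0)).reshape(420,560,3)
m=(abs(q[...,1])>.0072)&(abs(q[...,1])<.016)&(q[...,2]>.006)&(q[...,2]<.036)&(q[...,0]>.03)
v,u=np.where(m)
for side in(-1,1):
  for lo in range(6,36,3):
    r=[]
    for a,b in((7.2,9.7),(10.2,13.7),(14.2,16)):
        k=m&(side*q[...,1]*1e3>a)&(side*q[...,1]*1e3<b)&(q[...,2]*1e3>=lo)&(q[...,2]*1e3<lo+3); r.append((int(k.sum()),round(float(np.median(q[k][:,0])*1e3),1) if k.any() else None))
    print(side,lo,r)
im=np.load("wrist4.npz")["image"][...,::-1][195:255,238:318]; cv2.imwrite("pics/catch.png",cv2.resize(im,None,fx=9,fy=9,interpolation=cv2.INTER_CUBIC))
E
```

```text
-1 6 [(2, 33.9), (15, 34.5), (7, 35.7)]
-1 9 [(1, 32.9), (21, 41.9), (8, 36.6)]
-1 12 [(0, None), (7, 44.5), (6, 39.6)]
-1 15 [(0, None), (5, 44.9), (4, 39.0)]
-1 18 [(0, None), (12, 44.6), (4, 38.7)]
-1 21 [(0, None), (7, 44.8), (5, 39.1)]
-1 24 [(0, None), (6, 44.8), (5, 39.3)]
-1 27 [(0, None), (0, None), (5, 39.1)]
-1 30 [(3, 38.6), (9, 38.2), (5, 38.6)]
-1 33 [(2, 39.3), (8, 38.5), (2, 39.0)]
1 6 [(0, None), (19, 37.2), (6, 37.4)]
1 9 [(0, None), (14, 40.7), (7, 38.8)]
1 12 [(0, None), (8, 45.0), (4, 39.4)]
1 15 [(0, None), (6, 44.5), (6, 38.7)]
1 18 [(0, None), (6, 44.3), (3, 39.0)]
1 21 [(0, None), (9, 44.9), (3, 39.5)]
1 24 [(0, None), (5, 44.4), (2, 39.5)]
1 27 [(0, None), (1, 39.1), (2, 38.8)]
1 30 [(0, None), (7, 38.3), (5, 38.5)]
1 33 [(0, None), (7, 38.5), (5, 38.0)]
```

View pics/catch.png

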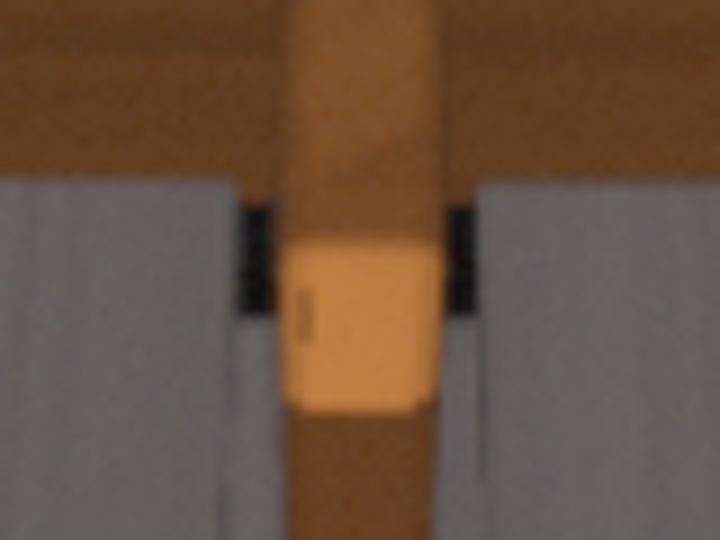

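The crop shows the window open on both sides of the divider, dark at (257,260) and (461,260), but the catch is hidden behind the divider. I shift sideways and measure it in depth.

```bash
python3 -m jog '[[0.2,-0.3,0.6,0,0,0,0],[0.2,-0.3,0.8,0,0,0,0],[0.2,0,0.8,0,0,0,0],[0.2,0,0.8,0,0,0,0],[0.2,0,0.6,0,0,0,0],[0.2,0,0.4,0,0,0,0],[0.2,0,0,0,0,0,0],[0.2,0,0,0,0,0,0]]'
python3 - <<'E'
from h import *
s=ctrl.observe();c=ctrl.read_camera("wrist"); np.savez("wrist5.npz",image=c["image"],z=c["z_map"],mount=c["mount"],f=c["fx"],c=[c["cx"],c["cy"]],p=s["position"],q=s["orientation"])
W=wcloud("wrist5.npz"); q=R.from_euler("z",RYAW,degrees=True).inv().apply(W.reshape(-1,3)-seat(0,0))*1e3
k=(q[:,0]>33)&(q[:,0]<52)&(q[:,2]>8)&(q[:,2]<31)&(q[:,1]>-4)&(q[:,1]<17); q=q[k]; print(len(q))
for lo in range(8,32,2): print(lo,[(int(g.sum()),round(float(np.median(q[g][:,0])),1) if g.any() else None) for y in(-2,1,4,7,10.5,14) for g in [(q[:,2]>=lo)&(q[:,2]<lo+2)&(q[:,1]>=y)&(q[:,1]<y+3)]])
E
```

```text
time: 24.6
position: [0.4554, 0.2784, 0.2217]
orientation: [0.018, 0.948, -0.007, 0.317]
wrist_force: [-0.6, -1.9, 0.5]
opening: 0.0683
gripper_force: 0.0
209
8 [(0, None), (0, None), (7, 39.4), (13, 38.9), (18, 38.9), (11, 37.8)]
10 [(0, None), (0, None), (1, 33.9), (1, 40.2), (3, 45.1), (4, 39.6)]
12 [(0, None), (0, None), (3, 38.9), (4, 39.3), (4, 44.9), (3, 39.2)]
14 [(0, None), (0, None), (7, 39.5), (5, 41.5), (4, 44.8), (3, 38.9)]
16 [(0, None), (0, None), (6, 42.8), (4, 41.9), (4, 45.0), (5, 39.1)]
18 [(0, None), (0, None), (7, 44.1), (6, 42.7), (2, 45.4), (3, 38.8)]
20 [(0, None), (0, None), (8, 44.8), (3, 44.4), (2, 43.7), (4, 38.6)]
22 [(0, None), (0, None), (5, 44.3), (5, 44.6), (3, 44.7), (3, 38.7)]
24 [(0, None), (2, 45.8), (3, 46.3), (5, 45.7), (6, 45.3), (2, 38.6)]
26 [(0, None), (0, None), (2, 34.3), (0, None), (0, None), (6, 39.1)]
28 [(0, None), (0, None), (1, 35.6), (0, None), (0, None), (2, 38.9)]
30 [(0, None), (0, None), (1, 39.6), (0, None), (2, 39.2), (1, 37.6)]
```

The depth shows the catch fully out over the board: it stands at x≈39 mm at z 12 mm and slopes back to 45 mm at z 20 mm, in the ledge's frame. I hand the job in.

```bash
python3 -c "
from bench import ctrl
print(ctrl.sign_off())"
```

```text
the job is handed in; nothing more can be done
None
```

The ledge hangs level and fully home on the upright with the catch snapped out over its board, the gripper is clear and the job was handed in at about 25 s; it needed one regrasp on the bar top after joint 6 hit its limit, and the wrist force jumped to about 51 N as the gripper closed that second time, a contact I could not identify.

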